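# Set and lock the stop of a drilling jig on a plant-dolly board

### The arm

A 7-joint arm with a two-finger parallel gripper is mounted at the origin on the work surface. World frame = base frame: x ahead of the robot, y to its left, z up, the work surface at z = 0. Lengths are in m, angles in rad, forces in N, time in s.
With the tool pointing down it reaches from about 0.4 to 0.9 m from the base axis. Payload 5.6 kg.
Tool frame: the origin (TCP) lies at the very end of the fingers, on their centre line; the grasp point (between the pads) lies 19 mm behind it; z points along the fingers, y is the line along which they close (so a half turn about z gives the same grasp; the last joint's range is limited). The gripper opens to 92 mm and grips with 3 to 60 N. Pads are 20 mm wide; open, the fingers measure 128 mm over their backs; the gripper's body (75 mm by 189 mm) begins 69 mm behind the grasp point.
Start: joints at [1.148, 0.468, -0.012, 1.603, 0.006, 1.071, -0.056], TCP at [0.241, -0.604, 0.181] pointing down, gripper open.
Joint ranges: [-2.53, 2.53], [-0.31, 2.02], [-1.57, 1.55], [0.28, 2.44], [-1.29, 4.43], [0.15, 1.84], [-2.92, 2.92]. Speed limits (rad/s): [2.57, 2.57, 3.14, 3.14, 3.14, 3.14, 3.14].

### API

Orientations are given as a unit quaternion [x, y, z, w].
In Python, from bench import read_state, snapshot, calibration, close_job gives the robot as it stands. The module is installed in compiled form; this text tells all that it offers.
- The arm moves only by the shell command python3 -m creep 'ROWS' [FORCE]. ROWS is a JSON object of lists of equal length, an entry for each row: "offset": the shift along the tool's x, y, z in m, a list of three; "dr": the turn, a rotation vector about the tool's x, y, z in degrees, a list of three; "gripper": the finger opening in m, from 0 to 0.0919. In form: {"offset": [[tx, ty, tz], ...], "dr": [[rx, ry, rz], ...], "gripper": [gripper, ...]}. A call has 1 to 10 rows; each row shifts and turns the commanded pose from where the row before left it, along the tool's axes as they then stand; what a row does not reach is not made up. A row lasts 1/10 s, in which the tool goes at most 50 mm and 8.59 degrees, less where a joint would pass 70% of its speed; a pose out of reach is approached as far as the arm can. A call is refused whole if a number of a shift passes 0.05 or a number of a turn 8.59, either way. A call with a gripper value outside its range is refused whole. The fingers move at their own pace and stop on an object; FORCE is the grip in N (left out, the last holds). Time passes only in rows, so rows that do not move let the fingers close. It gives the time, the measured TCP pose, the force, the opening and the grip force at its end, in the units of the state.
- read_state(): the state, without advancing time (a new reading comes with each control period).
- snapshot(name): name is "scene" or "top" or "wrist"; returns the picture (384x512x3 uint8, red, green, blue); there is no depth.
- calibration(name): a dict with "fovy" (degrees; the focal length in pixels is half the picture's height over the tangent of half this angle, whatever the lens; pixels are square), "cx", "cy" (the principal point, pixels), "pose" (4x4, takes a point from camera to world coordinates); the wrist camera has in their place "mount" (4x4, takes a point from camera to tool coordinates, whose origin is the TCP and whose axes are the flange's). Camera axes: x right, y down, z forward; pixel columns grow to the right and rows downward; lengths in m; the calibration is good to about 2 mm. A picture is of the moment at which its call begins: read the wrist's pose just before it. calibration takes no time and is no camera call.
- close_job(): hands the job in; it is judged then, once.
The state is a dict: "time": time; "q": joint angles; "joint_vel": joint speeds; "tau": joint torques, N m; "position": TCP position; "tcp_rot": TCP orientation; "wrist_force": force on the tool from outside, world axes, zero at the start; "ft_torque": the same for the moment, N m; "opening": finger opening in m; "grip_force": force on a finger pad.
Only numpy, scipy, OpenCV 4.12 (cv2) and the standard library are available. Lean on these libraries where they do the work, as an engineer would, in place of code of your own. Each camera call takes 0.05 s, during which the arm holds its last target. There are 200 camera calls.

### The job

Get the dolly board ready for drilling: slide the jig's stop along its rail by the black post, pushing the board ahead of it until the board presses the sprung orange pad of the end bumper in and you feel it come up solid; gently, without ramming it. Then flip the red cam lever fully over, away from the board, so that the stop is locked there and the board stays nipped between stop and pad; leave the spare castors, jar and screwdriver where they are.

Things in the scene. Friction and masses are not known exactly. Their poses are not given: they have to be found in the camera images.
- jig: Fixed drilling jig: plywood base 18 mm thick, x -150 to 110, y -250 to 250 mm about this origin (bench level). y runs along the aluminium rail, from the green end bumper towards the stop; x points from the base's front edge to the rail (x 50 to 90, top 48 mm above the bench); z up. A low wooden strip (x -85 to -77, y -240 to 60, top 30 mm above the bench) guides the board's front edge.
- board_near_end (a point): Middle of the end of the loose pine board that the stop meets, half-way up. Board 120 (x) x 180 (y) x 20 mm, 0.3 to 0.6 kg, flat on the jig base between strip and rail with 2 mm of play each side; axes as the jig's. It carries two castors, wheels up, tops 90 mm above the bench, centred 152 mm from this end and 34 mm either side of the middle; the rest is bare, top 38 mm above the bench.
- stop_face (a point): Middle of the flat face of the sliding stop that meets the board, 28 mm above the bench; axes as the jig's, the face looks along -y. The stop's grey carriage rides on the rail; its aluminium arm, 18 mm thick, reaches over the base to the front.
- stop_post (a point): Middle of the black upright grip post of the stop, 22 mm across, from 55 to 100 mm above the bench; it stands on a 36 mm square grey foot, 20 mm behind (+y of) the stop's face. 116 mm from the lever, across the rail.
- stop (a joint): Travel of the stop in m; 0 at the open end (stop_face at jig y 160 mm), grows towards the end bumper (jig -y), to 0.20; 0.145 to 0.188 when the board is home. With the lever up it drags with about 8 N and stays where left, even against the pad's spring; with the board 9 to 14 N; then the pad; when that is solid the force rises steeply. Only touch tells where.
- cam_lever (a joint): Angle of the red cam lever on the stop in rad; 0 upright (unlocked), grows as it tips away from the board (towards jig +y), 1.5 = fully down, nearly level (locked). Stiff (0.2 N m, rising to 0.3 at the end); stays where left. Pushing it low down near the pivot drags the stop back along the rail; pushing near the ball does not. Over its last third the cam clamps the stop hard.
- lever_pivot (a point): Axis of the cam lever, 82 mm above the bench, between two ears with tops 92 mm above the bench; 30 mm behind (+y of) the stop's face; axes as the jig's, the lever turns about x.
- lever_tip (a point): Centre of the red ball, 20 mm across, at the lever's end, 75 mm from the pivot (157 mm above the bench when upright, 87 mm when fully down); the lever is a 12 mm round rod.
- castor_a: Spare castor, 40 mm square plate, 52 mm high, standing on the front of the jig base; to be left alone. Origin under its plate.
- castor_b: Spare castor on the bench, like the other; leave alone.
- screw_jar: Jar, 64 mm across, 85 mm high; origin under its base; leave alone.
- screwdriver: Screwdriver lying on the bench; leave alone.
- end_block: Green end bumper fixed to the jig, 127 x 30 x 34 mm, top 52 mm above the bench; origin at the foot of its face (jig y -215). A screw through it carries a 60 mm wide orange pad, whose front stands 10 to 50 mm out from the face (+y): set differently each time, not given. The pad is sprung: 2.5 N to start, 4 N when pressed in 3 mm, then solid. Over 45 N between board and bumper is ramming.
Not all that is in view belongs to the job. What is shaped like the part that bears board_near_end but purple is not meant.

How it is judged:
On the way, in this order (a step that is already met when the one before it is completed fails the run):
1. with the lever still up, the board presses on the bumper's pad (over 1.5 N) and the stop is against the board (contact force between board and end_block above 1.5 N and y of stop_face in the frame of board_near_end below 0.002 m and value of joint cam_lever below 0.6 rad), for 0.2 s.
2. the lever is flipped fully over (value of joint cam_lever above 1.3 rad), for 0.2 s.
At the end, for the whole second after the job is handed in: The lever is past 1.3 rad; the board lies flat and straight in the jig, still pressing on the bumper's pad with over 1.5 N; the stop's face is less than 2 mm from the board's end; the stop is at rest (value of joint cam_lever above 1.3 rad and contact force between board and end_block above 1.5 N and y of stop_face in the frame of board_near_end below 0.002 m and horizontal distance between stop_face and board_near_end below 0.006 m and angle between the y axis of board_near_end and the y axis of jig, either way round below 0.04 rad and angle between board_near_end's own z axis and vertical below 0.04 rad and velocity of joint stop between -0.005 and 0.005 m/s); the robot touches nothing.
It fails at once if the board is rammed against the end bumper (over 45 N) (contact force between board and end_block above 45 N).
It fails at once if a spare castor, the jar or the screwdriver is moved by more than 25 mm (distance of any of castor_a, castor_b, screw_jar, screwdriver from where it was at the start of the episode above 0.025 m).
It also fails if it takes over 64 s, if anything falls off the work surface, if the arm or the gripper's body presses on something with over 40 N, if the wrist force passes 120 N, or if a joint passes its speed limit or range.

## Working session

There is one attempt and no reset: what is moved stays moved. The work goes in short steps, Python scripts to look and compute and a shell command to move; the robot and the scene stay as the last step left them, time stands still between calls to the robot, and variables do not carry over. Pictures are saved under pics/ and viewed, at most 10 in all, crops included, and the job is handed in when it is done.

```bash
mkdir -p pics
python3 - <<'E'
from bench import *
import cv2,numpy as np
for n in("scene","top"):
    cv2.imwrite(f"pics/{n}.png",cv2.resize(snapshot(n)[...,::-1],(800,600),interpolation=cv2.INTER_CUBIC))
    c=calibration(n);print(n,c["fovy"],c["cx"],c["cy"],np.round(c["pose"],4).tolist(),[k for k in c])
c=calibration("wrist");print(c)
s=read_state();print(s)
E
```

```text
scene 42.167780423251045 244.88805825690054 197.303367343237 [[0.3942, 0.5195, -0.7581, 1.61], [0.919, -0.2204, 0.3268, -0.4845], [0.0027, -0.8256, -0.5643, 0.9764], [0.0, 0.0, 0.0, 1.0]] ['fovy', 'cx', 'cy', 'pose']
top 47.847242383383396 253.82928665790035 195.51557044980024 [[0.0291, -0.991, 0.131, 0.2368], [-0.9994, -0.0313, -0.0154, 0.0441], [0.0194, -0.1305, -0.9913, 1.6204], [0.0, 0.0, 0.0, 1.0]] ['fovy', 'cx', 'cy', 'pose']
{'fovy': 59.030291360738254, 'cx': 255.84065863416726, 'cy': 192.45001819831262, 'mount': array([[ 5.83489988e-04, -9.64388870e-01, -2.64487745e-01,
         7.44740062e-02],
       [ 9.99999827e-01,  5.84076507e-04,  7.64232152e-05,
        -2.01317097e-04],
       [ 8.07793799e-05, -2.64487743e-01,  9.64389043e-01,
        -2.03850999e-01],
       [ 0.00000000e+00,  0.00000000e+00,  0.00000000e+00,
         1.00000000e+00]])}
{'time': 0.1, 'q': array([ 1.14801609,  0.46832697, -0.01158129,  1.603523  ,  0.00601489,
        1.07139949, -0.05630057]), 'joint_vel': array([-0.00126929, -0.00116826,  0.00030093, -0.00183032,  0.00070311,
       -0.00082674, -0.0001704 ]), 'tau': array([ 7.92644496e-04, -5.21643376e+01, -1.26307405e-02, -2.44367981e+01,
       -5.68686880e-02,  1.41072032e-02,  5.96468522e-05]), 'position': array([ 0.2406669 , -0.60317944,  0.17981461]), 'tcp_rot': array([ 9.82031939e-01,  1.88713040e-01, -2.20924246e-04, -7.80854277e-04]), 'wrist_force': array([ 0.10668534,  0.49145448, -0.33946412]), 'ft_torque': array([0.00129557, 0.0093881 , 0.05425441]), 'grip_force': 0.0, 'opening': 0.09203039730841428}
```

View pics/scene.png

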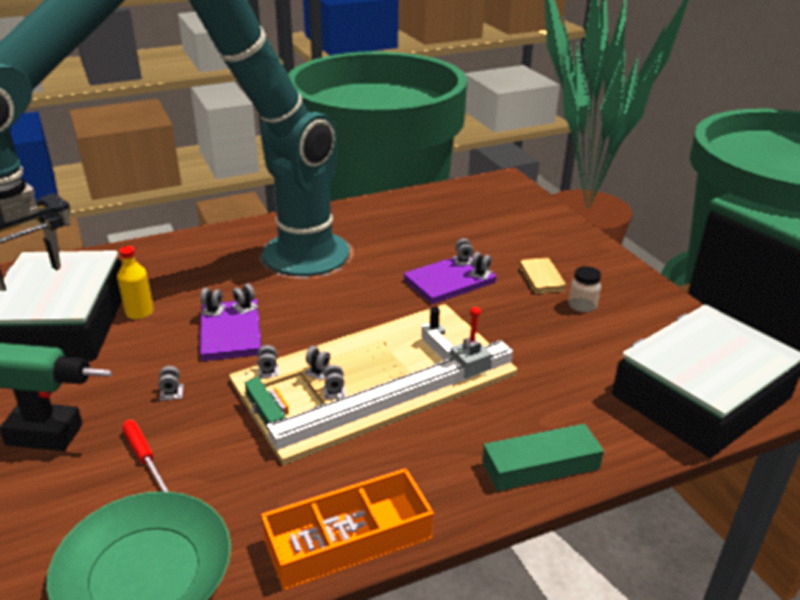

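View pics/top.png

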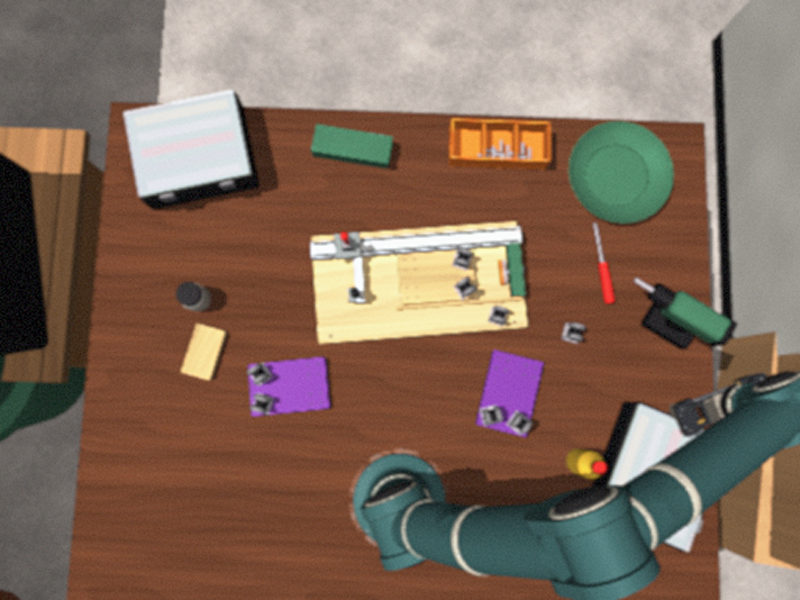

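The scene view shows the jig, with the black post at about (434,320) and the upright red lever at (475,330). In the top view (800 px wide) the base corners are (318,342), (527,327), (521,222) and (311,237). The post top is near (355,295), the ball at (345,238), and the board's near end at column 399.

```bash
cat > h.py <<'E'
from bench import *
import numpy as np
from scipy.spatial.transform import Rotation as R
def ray(n,u,v,z,T=None):
    c=calibration(n); f=192/np.tan(np.radians(c["fovy"]/2))
    if T is None: T=c["pose"]
    d=T[:3,:3]@np.array([(u-c["cx"])/f,(v-c["cy"])/f,1]); o=T[:3,3]
    return o+d*(z-o[2])/d[2]
def wristT(s):
    T=np.eye(4);T[:3,:3]=R.from_quat(s["tcp_rot"]).as_matrix();T[:3,3]=s["position"]
    return T@calibration("wrist")["mount"]
def delta(s,p): return R.from_quat(s["tcp_rot"]).inv().apply(np.array(p)-s["position"])
E
python3 - <<'E'
from h import *
k=.64
P=[ray("top",u*k,v*k,z) for u,v,z in [(318,342,.018),(527,327,.018),(521,222,.018),(311,237,.018),(355,295,.1),(345,238,.157),(399,280,.038)]]
print(np.round(P,3))
a=(P[0]+P[3]-P[1]-P[2]);yaw=np.arctan2(-a[0],a[1]);print("yaw",np.degrees(yaw))
o=np.mean(P[:4],0); c,s_=np.cos(yaw),np.sin(yaw)
o=o+ .02*np.array([c,s_,0]);print("origin",o)
for p in P[4:]:
    d=p-o;print(np.round([c*d[0]+s_*d[1],-s_*d[0]+c*d[1]],3))
E
```

```text
[[ 0.356  0.203  0.018]
 [ 0.407 -0.294  0.018]
 [ 0.664 -0.278  0.018]
 [ 0.609  0.231  0.018]
 [ 0.459  0.116  0.1  ]
 [ 0.577  0.14   0.157]
 [ 0.507  0.016  0.038]]
yaw 5.997463802339692
origin [ 0.52861606 -0.03252714  0.018     ]
[-0.054  0.155]
[0.066 0.166]
[-0.016  0.05 ]
```

```bash
python3 -m creep '{"offset":[[0.023,-0.028,-0.01],[0.023,-0.028,-0.01],[0.023,-0.028,-0.01],[0.023,-0.028,-0.01],[0.023,-0.028,-0.01],[0.023,-0.028,-0.01],[0.023,-0.028,-0.01],[0.023,-0.028,-0.01],[0.023,-0.028,0],[0.023,-0.028,0]],"dr":[[0,0,0],[0,0,0],[0,0,0],[0,0,0],[0,0,0],[0,0,0],[0,0,0],[0,0,0],[0,0,0],[0,0,0]],"gripper":[0.09,0.09,0.09,0.09,0.09,0.09,0.09,0.09,0.09,0.09]}'
python3 -m creep '{"offset":[[0.023,-0.028,0],[0.023,-0.028,0],[0.023,-0.028,0],[0.023,-0.028,0],[0.023,-0.028,0],[0.023,-0.028,0],[0.023,-0.028,0],[0.023,-0.028,0],[0.023,-0.028,0],[0.023,-0.028,0]],"dr":[[0,0,0],[0,0,0],[0,0,0],[0,0,0],[0,0,0],[0,0,0],[0,0,0],[0,0,0],[0,0,0],[0,0,0]],"gripper":[0.09,0.09,0.09,0.09,0.09,0.09,0.09,0.09,0.09,0.09]}'
python3 -m creep '{"offset":[[0,0,0],[0,0,0],[0,0,0]],"dr":[[0,0,7.8],[0,0,7.9],[0,0,0]],"gripper":[0.09,0.09,0.09]}'
python3 - <<'E'
from h import *
import cv2
s=read_state();im=snapshot("wrist");np.save("w1",im);print(s["position"],R.from_quat(s["tcp_rot"]).as_matrix().round(3).tolist(),s["wrist_force"])
cv2.imwrite("pics/w1.png",cv2.resize(im[...,::-1],(800,600),interpolation=cv2.INTER_CUBIC)); np.save("T1",wristT(s))
E
```

```text
time: 1.1
position: [0.351, -0.2569, 0.2609]
tcp_rot: [0.982, 0.189, 0.0, 0.0]
wrist_force: [0.7, -0.2, 0.0]
opening: 0.09
grip_force: 0.0
time: 2.1
position: [0.4606, 0.0882, 0.2605]
tcp_rot: [0.982, 0.189, -0.0, 0.0]
wrist_force: [-0.2, -0.5, 0.4]
opening: 0.0897
grip_force: 0.0
time: 2.4
position: [0.4603, 0.0871, 0.2603]
tcp_rot: [0.999, 0.053, -0.0, 0.0]
wrist_force: [-0.6, -0.6, 0.7]
opening: 0.0896
grip_force: 0.0
[0.46031648 0.08707835 0.26028201] [[0.994, 0.106, -0.001], [0.106, -0.994, -0.0], [-0.001, 0.0, -1.0]] [-0.63126286 -0.61715386  0.6935831 ]
```

View pics/w1.png

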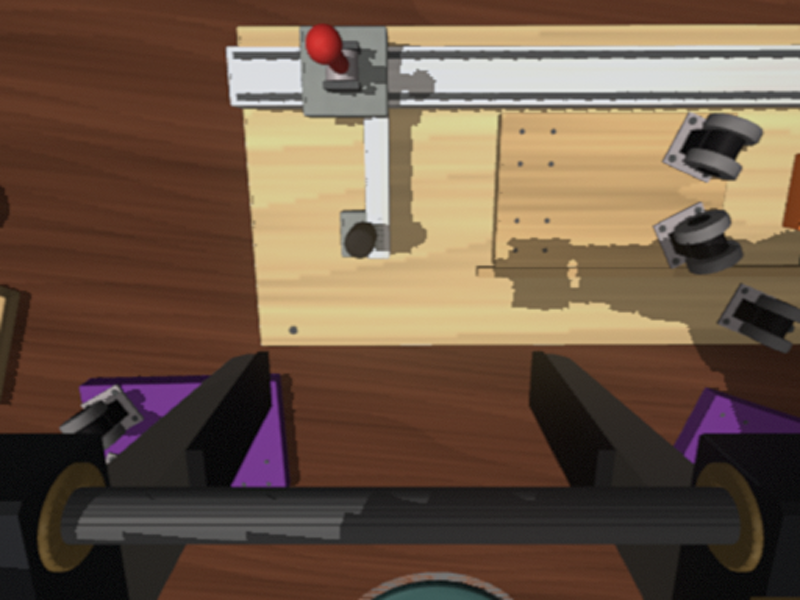

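Run:
```python
from h import *
T=np.load("T1.npy");k=.64;s=read_state()
th=np.arctan2(.106,.994);
for n,u,v,z in [("post top",358,236,.1),("foot c",364,234,.055),("ball",323,44,.157),("board",498,190,.038),("face",389,190,.037),("rail l",230,75,.048),("rail r",790,78,.048)]:
    p=ray("w",u*k,v*k,z,T) if 0 else ray("wrist",u*k,v*k,z,T);print(n,p.round(4),"tool",delta(s,p).round(4))
```

```text
post top [0.4778 0.1181 0.1   ] tool [ 0.0209 -0.0291  0.1604]
foot c [0.4728 0.1164 0.055 ] tool [ 0.0158 -0.028   0.2054]
ball [0.5865 0.1417 0.157 ] tool [ 0.1315 -0.0408  0.1033]
board [0.5161 0.0153 0.038 ] tool [0.0479 0.0772 0.2223]
face [0.5069 0.1008 0.037 ] tool [ 0.048  -0.0088  0.2233]
rail l [0.5771 0.2242 0.048 ] tool [ 0.1312 -0.1238  0.2123]
rail r [ 0.6185 -0.1822  0.048 ] tool [0.1282 0.2847 0.2123]
```

```bash
python3 -m creep '{"offset":[[0.018,-0.0285,0.03],[0,0,0.04],[0,0,0.04],[0,0,0.04],[0,0,0.03],[0,0,0.015],[0,0,0],[0,0,0],[0,0,0],[0,0,0]],"dr":[[0,0,0.4],[0,0,0],[0,0,0],[0,0,0],[0,0,0],[0,0,0],[0,0,0],[0,0,0],[0,0,0],[0,0,0]],"gripper":[0.09,0.09,0.09,0.09,0.09,0.09,0.01,0.01,0.01,0.01]}' 25
python3 -m creep '{"offset":[[0,0,0],[0,0,0],[0,0,0],[0,0,0]],"dr":[[0,0,0],[0,0,0],[0,0,0],[0,0,0]],"gripper":[0.01,0.01,0.01,0.01]}'
```

```text
time: 3.45
position: [0.4764, 0.1172, 0.0668]
tcp_rot: [0.999, 0.049, 0.001, -0.0]
wrist_force: [-0.1, 0.4, -1.0]
opening: 0.0601
grip_force: 0.0
time: 3.85
position: [0.4755, 0.1171, 0.0658]
tcp_rot: [0.999, 0.049, 0.0, 0.0]
wrist_force: [0.5, -0.6, -0.6]
opening: 0.0283
grip_force: 0.0
```

```bash
python3 -m creep '{"offset":[[0,0,0],[0,0,0],[0,0,0],[0,0.003,0],[0,0.005,0],[0,0.005,0],[0,0.005,0],[0,0.005,0],[0,0.005,0],[0,0.005,0]],"dr":[[0,0,0],[0,0,0],[0,0,0],[0,0,0],[0,0,0],[0,0,0],[0,0,0],[0,0,0],[0,0,0],[0,0,0]],"gripper":[0.01,0.01,0.01,0.01,0.01,0.01,0.01,0.01,0.01,0.01]}'
```

```text
time: 4.85
position: [0.4782, 0.0831, 0.0652]
tcp_rot: [0.999, 0.049, -0.001, 0.0]
wrist_force: [-0.2, 0.3, 0.8]
opening: 0.0101
grip_force: 0.0
```

Run:
```python
from h import *
import cv2
s=read_state();im=snapshot("wrist");t=snapshot("scene");np.save("T2",wristT(s))
cv2.imwrite("pics/w2.png",np.hstack([cv2.resize(im[...,::-1],(450,338)),cv2.resize(t[150:280,190:340,::-1],(345,338),interpolation=cv2.INTER_CUBIC)]))
```

```text
(no output)
```

View pics/w2.png

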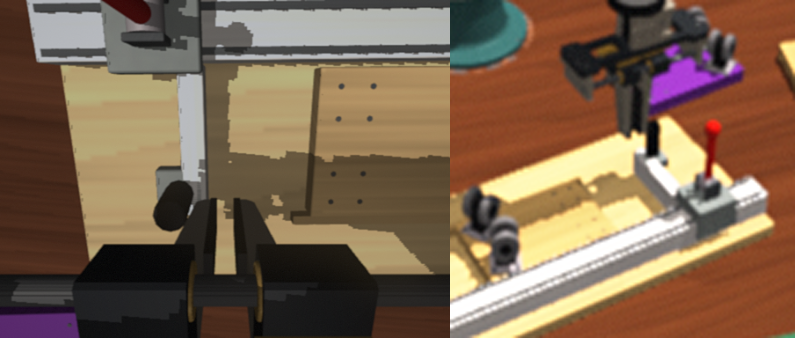

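Run:
```python
from h import *
print(ray("scene",269.1,201.9,.066),ray("scene",278.3,196.9,.1),ray("scene",278.3,207.7,.055),read_state()["position"])
T=np.load("T2.npy")
for u,v,z in[(172,208,.1),(180,190,.055)]: print(ray("wrist",u*512/450,v*512/450,z,T))
s=read_state()
import cv2
im=snapshot("wrist");cv2.imwrite("pics/w3.png",cv2.resize(im[150:384,130:400,::-1],(800,693))[:600])
```

```text
[0.44104015 0.10378911 0.066     ] [0.47125301 0.12005089 0.1       ] [0.46751192 0.12394338 0.055     ] [0.47836889 0.08269182 0.06519948]
[0.47852393 0.11571446 0.1       ]
[0.47411469 0.1170757  0.055     ]
```

View pics/w3.png

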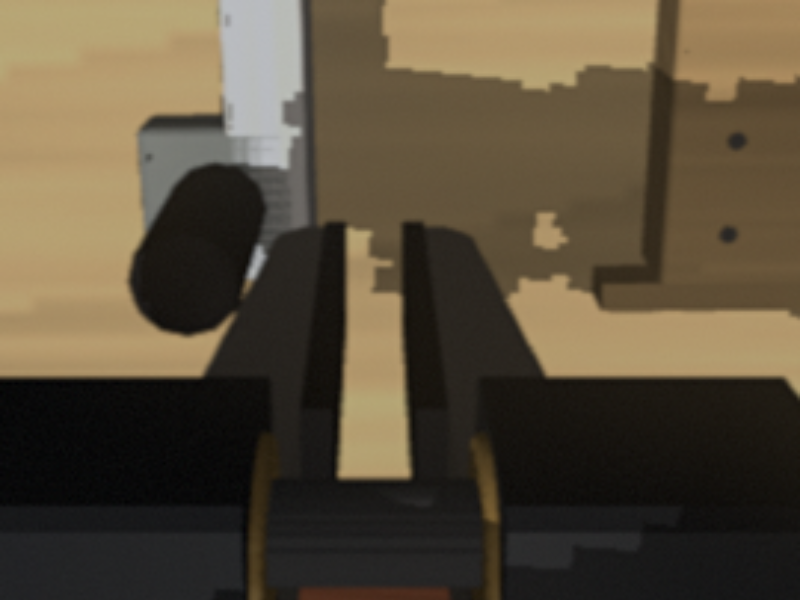

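Run:
```python
from h import *
import cv2
c=calibration("scene");f=192/np.tan(np.radians(c["fovy"]/2));Ti=np.linalg.inv(c["pose"])
def pr(p):
    q=Ti[:3,:3]@np.array(p)+Ti[:3,3];return np.array([c["cx"]+f*q[0]/q[2],c["cy"]+f*q[1]/q[2]])
im=snapshot("scene")[150:250,220:345,::-1].copy();im=cv2.resize(im,None,fx=6,fy=6,interpolation=cv2.INTER_CUBIC)
for p,col in [((.478,.083,.065),(255,255,0)),((.478,.083,.095),(0,255,255)),((.478,.117,.1),(255,0,255)),((.478,.117,.055),(255,0,255))]:
    a=pr(p);print(a);cv2.circle(im,tuple(int(v) for v in ((a-[220,150])*6)),5,col,1)
cv2.imwrite("pics/s2.png",im[:, :]); print(im.shape)
```

```text
[268.18117281 209.86674283]
[268.46361692 202.00127332]
[278.38541855 198.24114208]
[277.80626307 209.97444475]
(600, 750, 3)
```

View pics/s2.png

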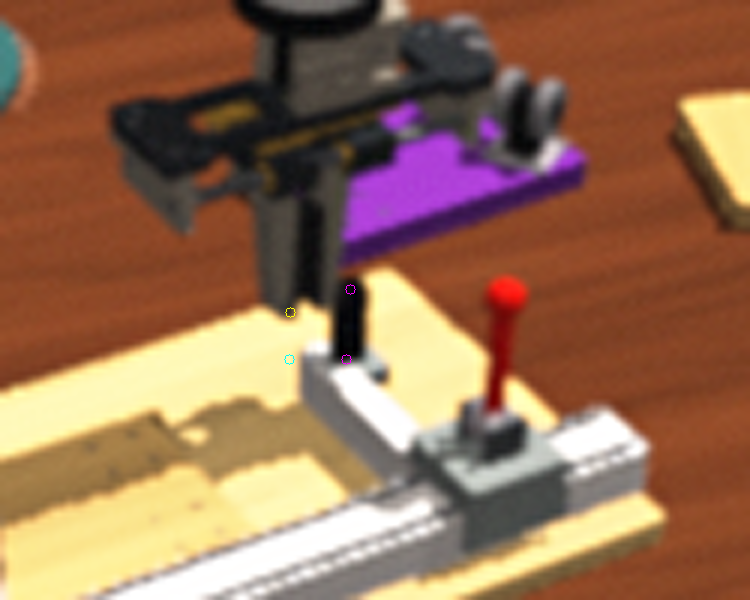

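```bash
python3 -m creep '{"offset":[[0,0,-0.03],[0,-0.017,0],[0,-0.017,0],[0,0,0],[0,0,0],[0,0,0]],"dr":[[0,0,0],[0,0,0],[0,0,0],[0,0,0],[0,0,0],[0,0,0]],"gripper":[0.06,0.06,0.06,0.06,0.06,0.06]}'
python3 - <<'E'
from h import *
import cv2
s=read_state();im=snapshot("wrist");t=snapshot("scene");np.save("T4",wristT(s));print(s["position"],s["opening"])
cv2.imwrite("pics/w4.png",np.hstack([cv2.resize(im[...,::-1],(450,338)),cv2.resize(t[150:250,230:330,::-1],(338,338),interpolation=cv2.INTER_CUBIC)]))
E
```

```text
time: 5.65
position: [0.4753, 0.1172, 0.0953]
tcp_rot: [0.999, 0.049, -0.0, 0.0]
wrist_force: [-0.2, -0.6, -0.3]
opening: 0.0557
grip_force: 0.0
[0.47527139 0.11717093 0.09533533] 0.05573811815677485
```

View pics/w4.png

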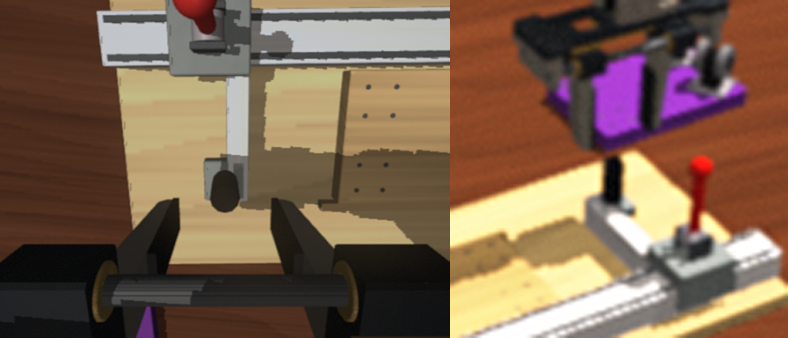

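```bash
python3 -m creep '{"offset":[[0.001,0,0.02],[0.001,0,0.015],[0,0,0.01],[0,0,0.005],[0,0,0.004],[0,0,0.003],[0,0,0]],"dr":[[0,0,0],[0,0,0],[0,0,0],[0,0,0],[0,0,0],[0,0,0],[0,0,0]],"gripper":[0.06,0.06,0.06,0.06,0.06,0.06,0.06]}'
python3 -m creep '{"offset":[[0,0,0],[0,0,0],[0,0,0],[0,0,0],[0,0,0],[0,0,0],[0,0,0]],"dr":[[0,0,0],[0,0,0],[0,0,0],[0,0,0],[0,0,0],[0,0,0],[0,0,0]],"gripper":[0.01,0.01,0.01,0.01,0.01,0.01,0.01]}'
```

```text
time: 6.45
position: [0.4774, 0.1184, 0.0386]
tcp_rot: [0.999, 0.049, -0.0, 0.0]
wrist_force: [-0.1, 0.3, 0.6]
opening: 0.06
grip_force: 0.0
time: 7.15
position: [0.4775, 0.1179, 0.0388]
tcp_rot: [0.999, 0.049, 0.0, 0.0]
wrist_force: [-0.6, -0.8, 2.4]
opening: 0.0216
grip_force: 25.0
```

```bash
python3 -m creep '{"offset":[[0,0.004,0],[0,0.008,0],[0,0.008,0],[0,0.009,0],[0,0.009,0],[0,0.009,0],[0,0.009,0],[0,0.009,0],[0,0.008,0],[0,0.005,0]],"dr":[[0,0,0],[0,0,0],[0,0,0],[0,0,0],[0,0,0],[0,0,0],[0,0,0],[0,0,0],[0,0,0],[0,0,0]],"gripper":[0.01,0.01,0.01,0.01,0.01,0.01,0.01,0.01,0.01,0.01]}' 40
python3 -m creep '{"offset":[[0,0.003,0],[0,0.003,0],[0,0.003,0],[0,0.003,0],[0,0.003,0],[0,0.003,0],[0,0.003,0],[0,0.003,0],[0,0.003,0],[0,0.003,0]],"dr":[[0,0,0],[0,0,0],[0,0,0],[0,0,0],[0,0,0],[0,0,0],[0,0,0],[0,0,0],[0,0,0],[0,0,0]],"gripper":[0.01,0.01,0.01,0.01,0.01,0.01,0.01,0.01,0.01,0.01]}'
```

```text
time: 8.15
position: [0.4857, 0.0438, 0.0388]
tcp_rot: [0.999, 0.05, 0.001, -0.002]
wrist_force: [0.5, 8.4, -2.1]
opening: 0.021
grip_force: 40.0
time: 9.15
position: [0.4888, 0.0157, 0.0388]
tcp_rot: [0.999, 0.051, 0.001, -0.003]
wrist_force: [0.6, 10.9, -2.8]
opening: 0.0215
grip_force: 40.0
```

```bash
python3 -m creep '{"offset":[[0,0.0015,0],[0,0.0015,0],[0,0.0015,0],[0,0.0015,0],[0,0.0015,0],[0,0.0015,0],[0,0.0015,0],[0,0.0015,0],[0,0.0015,0],[0,0.0015,0]],"dr":[[0,0,0],[0,0,0],[0,0,0],[0,0,0],[0,0,0],[0,0,0],[0,0,0],[0,0,0],[0,0,0],[0,0,0]],"gripper":[0.01,0.01,0.01,0.01,0.01,0.01,0.01,0.01,0.01,0.01]}'
python3 - <<'E'
from h import *
import cv2
s=read_state();im=snapshot("wrist");t=snapshot("top")
cv2.imwrite("pics/w5.png",np.hstack([cv2.resize(im[...,::-1],(450,338)),cv2.resize(t[140:220,260:340,::-1],(338,338),interpolation=cv2.INTER_CUBIC)]))
E
```

```text
time: 10.15
position: [0.4904, 0.0009, 0.0388]
tcp_rot: [0.999, 0.051, 0.001, -0.003]
wrist_force: [1.5, 10.7, -2.1]
opening: 0.0209
grip_force: 40.0
```

View pics/w5.png

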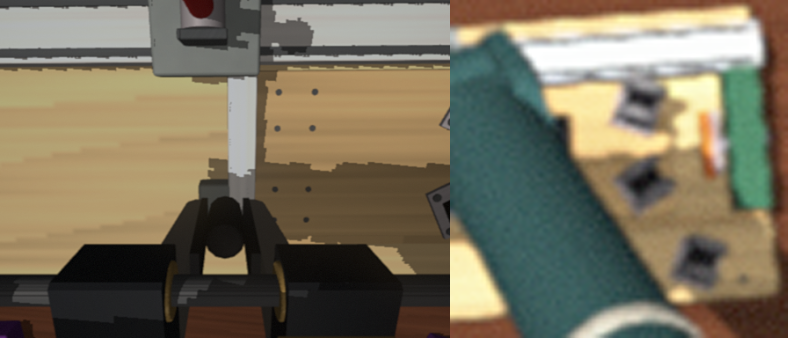

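The post is held between the fingers and the stop is against the board. In the top crop the castors (near column 645) are close to the orange pad (column 708), so the board is nearly home. I'll continue in 1 mm rows.

```bash
python3 -m creep '{"offset":[[0,0.001,0],[0,0.001,0],[0,0.001,0],[0,0.001,0],[0,0.001,0],[0,0.001,0]],"dr":[[0,0,0],[0,0,0],[0,0,0],[0,0,0],[0,0,0],[0,0,0]],"gripper":[0.01,0.01,0.01,0.01,0.01,0.01]}'
```

```text
time: 10.85
position: [0.4911, -0.0051, 0.0388]
tcp_rot: [0.999, 0.051, 0.001, -0.003]
wrist_force: [1.3, 11.3, -2.3]
opening: 0.0211
grip_force: 40.0
```

```bash
python3 -m creep '{"offset":[[0,0.001,0],[0,0.001,0],[0,0.001,0],[0,0.001,0],[0,0.001,0]],"dr":[[0,0,0],[0,0,0],[0,0,0],[0,0,0],[0,0,0]],"gripper":[0.01,0.01,0.01,0.01,0.01]}'
```

```text
time: 11.35
position: [0.4916, -0.0101, 0.0388]
tcp_rot: [0.999, 0.051, 0.002, -0.003]
wrist_force: [1.6, 10.3, -2.6]
opening: 0.0209
grip_force: 40.0
```

```bash
python3 -m creep '{"offset":[[0,0.001,0],[0,0.001,0],[0,0.001,0],[0,0.001,0],[0,0.001,0]],"dr":[[0,0,0],[0,0,0],[0,0,0],[0,0,0],[0,0,0]],"gripper":[0.01,0.01,0.01,0.01,0.01]}'
```

```text
time: 11.85
position: [0.4922, -0.015, 0.0388]
tcp_rot: [0.999, 0.051, 0.002, -0.003]
wrist_force: [1.9, 11.3, -3.3]
opening: 0.0212
grip_force: 40.0
```

```bash
python3 -m creep '{"offset":[[0,0.001,0],[0,0.001,0],[0,0.001,0],[0,0.001,0],[0,0.001,0]],"dr":[[0,0,0],[0,0,0],[0,0,0],[0,0,0],[0,0,0]],"gripper":[0.01,0.01,0.01,0.01,0.01]}'
```

```text
time: 12.35
position: [0.4927, -0.02, 0.0388]
tcp_rot: [0.999, 0.051, 0.002, -0.003]
wrist_force: [2.1, 10.9, -1.8]
opening: 0.0213
grip_force: 40.0
```

```bash
python3 -m creep '{"offset":[[0,0.001,0],[0,0.001,0],[0,0.001,0]],"dr":[[0,0,0],[0,0,0],[0,0,0]],"gripper":[0.01,0.01,0.01]}'
```

```text
time: 12.65
position: [0.493, -0.0229, 0.0388]
tcp_rot: [0.999, 0.051, 0.002, -0.003]
wrist_force: [2.7, 9.6, -2.0]
opening: 0.0213
grip_force: 40.0
```

```bash
python3 -m creep '{"offset":[[0,0.001,0],[0,0.001,0],[0,0.001,0],[0,0.001,0]],"dr":[[0,0,0],[0,0,0],[0,0,0],[0,0,0]],"gripper":[0.01,0.01,0.01,0.01]}'
```

```text
time: 13.05
position: [0.4935, -0.0269, 0.0388]
tcp_rot: [0.999, 0.051, 0.002, -0.003]
wrist_force: [2.6, 10.4, -2.4]
opening: 0.021
grip_force: 40.0
```

```bash
python3 -m creep '{"offset":[[0,0.001,0],[0,0.001,0],[0,0.001,0]],"dr":[[0,0,0],[0,0,0],[0,0,0]],"gripper":[0.01,0.01,0.01]}'
```

```text
time: 13.35
position: [0.4937, -0.0289, 0.0388]
tcp_rot: [0.999, 0.051, 0.002, -0.003]
wrist_force: [1.4, 14.3, -2.7]
opening: 0.0213
grip_force: 40.0
```

```bash
python3 -m creep '{"offset":[[0,0.0005,0],[0,0.0005,0]],"dr":[[0,0,0],[0,0,0]],"gripper":[0.01,0.01]}'
```

```text
time: 13.55
position: [0.4938, -0.0296, 0.0388]
tcp_rot: [0.999, 0.051, 0.002, -0.004]
wrist_force: [1.7, 13.9, -2.7]
opening: 0.0211
grip_force: 40.0
```

```bash
python3 -m creep '{"offset":[[0,0.0005,0],[0,0.0005,0]],"dr":[[0,0,0],[0,0,0]],"gripper":[0.01,0.01]}'
```

```text
time: 13.75
position: [0.4939, -0.0304, 0.0388]
tcp_rot: [0.999, 0.051, 0.002, -0.004]
wrist_force: [2.3, 14.3, -1.4]
opening: 0.0212
grip_force: 40.0
```

```bash
python3 -m creep '{"offset":[[0,0.0005,0],[0,0.0005,0]],"dr":[[0,0,0],[0,0,0]],"gripper":[0.01,0.01]}'
```

```text
time: 13.95
position: [0.4939, -0.0312, 0.0388]
tcp_rot: [0.999, 0.051, 0.002, -0.004]
wrist_force: [1.5, 15.5, -1.3]
opening: 0.0215
grip_force: 40.0
```

```bash
python3 -m creep '{"offset":[[0,0.0005,0],[0,0.0005,0]],"dr":[[0,0,0],[0,0,0]],"gripper":[0.01,0.01]}'
```

```text
time: 14.15
position: [0.494, -0.0314, 0.0388]
tcp_rot: [0.999, 0.052, 0.002, -0.004]
wrist_force: [0.8, 17.6, -1.9]
opening: 0.021
grip_force: 40.0
```

```bash
python3 -m creep '{"offset":[[0,0.0005,0],[0,0.0005,0],[0,0,0],[0,0,0]],"dr":[[0,0,0],[0,0,0],[0,0,0],[0,0,0]],"gripper":[0.01,0.01,0.01,0.01]}'
```

```text
time: 14.55
position: [0.4939, -0.0314, 0.0388]
tcp_rot: [0.999, 0.052, 0.002, -0.005]
wrist_force: [1.3, 18.6, -0.8]
opening: 0.0211
grip_force: 40.0
```

```bash
python3 -m creep '{"offset":[[0,0,0],[0,0,0],[0,0,0],[0,0,0],[0,0,-0.03],[0,0,-0.05],[0,0,-0.05],[0,0,-0.03],[0,0,0],[0,0,0]],"dr":[[0,0,0],[0,0,0],[0,0,0],[0,0,0],[0,0,0],[0,0,0],[0,0,0],[0,0,0],[0,0,0],[0,0,0]],"gripper":[0.05,0.05,0.05,0.05,0.05,0.05,0.05,0.0,0.0,0.0]}'
python3 - <<'E'
from h import *
import cv2
s=read_state();im=snapshot("wrist");np.save("T6",wristT(s));print(s["position"],s["opening"],R.from_quat(s["tcp_rot"]).as_matrix().round(3).tolist())
cv2.imwrite("pics/w6.png",cv2.resize(im[...,::-1],(800,600),interpolation=cv2.INTER_CUBIC))
E
```

```text
time: 15.55
position: [0.493, -0.0407, 0.1989]
tcp_rot: [0.999, 0.049, 0.0, 0.001]
wrist_force: [-0.3, 0.1, 0.1]
opening: 0.028
grip_force: 0.0
[ 0.49295424 -0.04066204  0.1989322 ] 0.028033499578572315 [[0.995, 0.097, 0.001], [0.097, -0.995, -0.001], [0.001, 0.001, -1.0]]
```

View pics/w6.png

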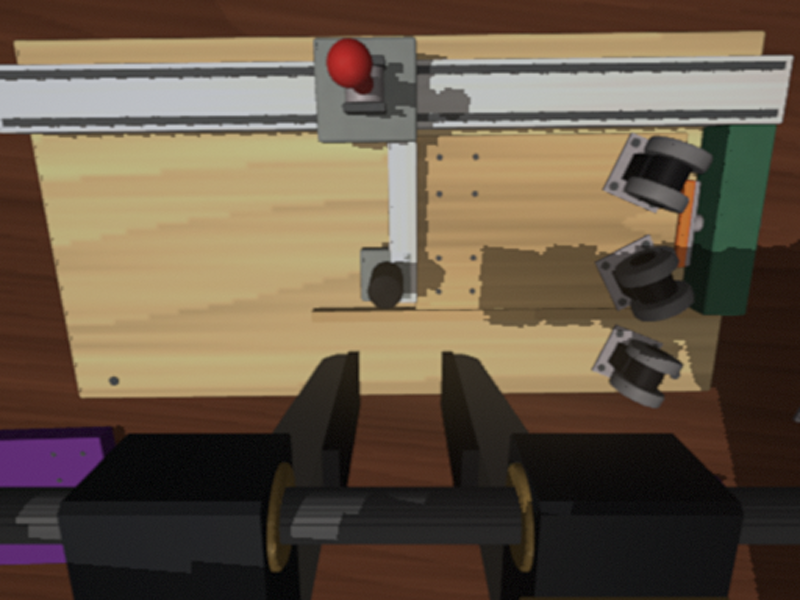

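The board is on the pad at (685,215), the stop arm meets the board near column 416, and the ball is at (349,63).

Run:
```python
from h import *
T=np.load("T6.npy");s=read_state();k=.64
p=ray("wrist",349*k,63*k,.157,T);print(p,delta(s,p)); p=ray("wrist",386*k,282*k,.1,T);print(p,delta(s,p))
```

```text
[ 0.6028726  -0.00787597  0.157     ] [ 0.11334275 -0.02168291  0.04074643]
[ 0.49496401 -0.03227885  0.1       ] [ 0.00364632 -0.00794888  0.09790267]
```

```bash
python3 -m creep '{"offset":[[0.03,0.02,0],[0.04,0,0],[0.043,0,0],[0,0,0.03],[0,0,0.03],[0,0,0.024],[0,0,0]],"dr":[[0,0,0],[0,0,0],[0,0,0],[0,0,0],[0,0,0],[0,0,0],[0,0,0]],"gripper":[0,0,0,0,0,0,0]}'
python3 -m creep '{"offset":[[0,-0.005,0],[0,-0.008,0],[0,-0.008,0],[0,-0.008,0]],"dr":[[0,0,0],[0,0,0],[0,0,0],[0,0,0]],"gripper":[0,0,0,0]}'
python3 - <<'E'
from h import *
import cv2
t=snapshot("scene")
s=read_state();print(s["position"],s["wrist_force"]);cv2.imwrite("pics/s7.png",cv2.resize(t[120:270,170:345,::-1],(700,600),interpolation=cv2.INTER_CUBIC))
E
```

```text
time: 16.3
position: [0.6033, -0.0487, 0.109]
tcp_rot: [0.999, 0.05, -0.005, -0.001]
wrist_force: [-0.5, 0.3, -0.4]
opening: 0.0004
grip_force: 0.0
time: 16.7
position: [0.6054, -0.0198, 0.1161]
tcp_rot: [0.999, 0.049, 0.001, 0.001]
wrist_force: [0.1, -2.3, 1.7]
opening: 0.0001
grip_force: 1.3
[ 0.60510726 -0.01782995  0.11604609] [ 0.00254306 -0.81136381  1.49321635]
```

View pics/s7.png

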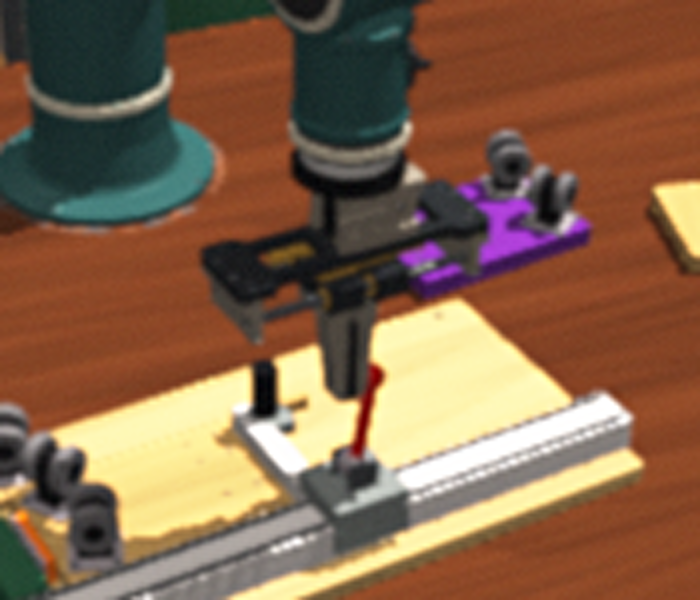

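```bash
python3 -m creep '{"offset":[[0,-0.006,0],[0,-0.006,0.001],[0,-0.006,0.001],[0,-0.006,0.001],[0,-0.006,0.002],[0,-0.006,0.003]],"dr":[[0,0,0],[0,0,0],[0,0,0],[0,0,0],[0,0,0],[0,0,0]],"gripper":[0,0,0,0,0,0]}'
python3 - <<'E'
from h import *
import cv2
t=snapshot("scene")
s=read_state();print(s["position"],s["wrist_force"]);cv2.imwrite("pics/s8.png",cv2.resize(t[140:270,210:345,::-1],(600,578),interpolation=cv2.INTER_CUBIC))
E
```

```text
time: 17.35
position: [0.6006, 0.0162, 0.1061]
tcp_rot: [0.999, 0.049, -0.001, 0.0]
wrist_force: [0.4, -2.5, 0.9]
opening: 0.0004
grip_force: 1.3
[0.60022045 0.01768385 0.10569001] [ 1.51492871 -2.75485846  0.31246365]
```

View pics/s8.png

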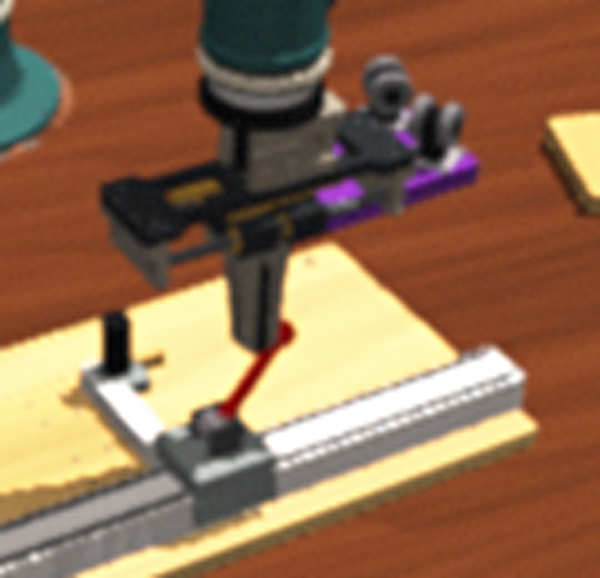

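The lever is tipped about 40°. I'll lift over the ball and press it down from above, which puts little backward force on the stop.

```bash
python3 -m creep '{"offset":[[0,0,-0.025],[0,-0.015,0],[0,-0.015,0],[0,0,0.01],[0,-0.002,0.005],[0,-0.003,0.005],[0,-0.003,0.005],[0,-0.002,0.005],[0,-0.002,0.005]],"dr":[[0,0,0],[0,0,0],[0,0,0],[0,0,0],[0,0,0],[0,0,0],[0,0,0],[0,0,0],[0,0,0]],"gripper":[0,0,0,0,0,0,0,0,0]}'
```

```text
time: 18.3
position: [0.5961, 0.0642, 0.0973]
tcp_rot: [0.999, 0.051, -0.0, -0.004]
wrist_force: [-4.9, 10.9, 10.6]
opening: 0.0005
grip_force: 7.3
```

```bash
python3 -m creep '{"offset":[[0,0,-0.02],[0,0.0,-0.02],[0,0,0]],"dr":[[0,0,0],[0,0,0],[0,0,0]],"gripper":[0,0,0]}'
cat > lev.py <<'E'
from h import *
import cv2
c=calibration("scene");f=192/np.tan(np.radians(c["fovy"]/2));Ti=np.linalg.inv(c["pose"])
def pr(p):
    q=Ti[:3,:3]@np.array(p)+Ti[:3,3];return np.array([c["cx"]+f*q[0]/q[2],c["cy"]+f*q[1]/q[2]])
im=snapshot("scene").astype(int)
m=((im[...,0]>90)&(im[...,1]<35)&(im[...,2]<35)).astype(np.uint8)
m[:150]=0;m[:,:235]=0;m[270:]=0;m[:,345:]=0
y,x=np.nonzero(m);print("n",len(x),"right",x.max(),y[x==x.max()].mean(),"top",y.min(),x[y==y.min()].mean(),"bbox",x.min(),x.max(),y.min(),y.max())
for d in range(0,91,10):
    a=np.radians(d);b=75e-3*np.sin(a);print(d,pr([.6029-.0975*b,-.0079+b,.082+.075*np.cos(a)]).round(1),end=" ")
s=read_state();print(s["position"],s["wrist_force"])
E
python3 lev.py
```

```text
time: 18.6
position: [0.5983, 0.0578, 0.138]
tcp_rot: [0.999, 0.049, 0.002, 0.0]
wrist_force: [0.1, -0.5, 0.5]
opening: -0.0001
grip_force: 0.0
n 45 right 279 218.0 top 216 277.5 bbox 261 279 216 233
0 [258.9 214.7] 10 [262.9 213.7] 20 [266.8 213.4] 30 [270.4 213.8] 40 [273.6 214.8] 50 [276.2 216.5] 60 [278.3 218.8] 70 [279.8 221.5] 80 [280.6 224.7] 90 [280.7 228.1] [0.59733075 0.05749047 0.13658302] [ 0.34070026 -0.18067208 -0.62437647]
```

```bash
python3 -m creep '{"offset":[[0,0.012,0],[0,0,0.01],[0,0,0.01],[0,0,0.005],[0,0,0.005],[0,-0.002,0.005]],"dr":[[0,0,0],[0,0,0],[0,0,0],[0,0,0],[0,0,0],[0,0,0]],"gripper":[0,0,0,0,0,0]}'; python3 lev.py
```

```text
time: 19.25
position: [0.5978, 0.0479, 0.1009]
tcp_rot: [0.999, 0.049, -0.0, -0.0]
wrist_force: [-0.1, -0.1, 0.1]
opening: 0.0006
grip_force: 0.0
n 40 right 279 218.0 top 217 279.0 bbox 261 279 217 233
0 [258.9 214.7] 10 [262.9 213.7] 20 [266.8 213.4] 30 [270.4 213.8] 40 [273.6 214.8] 50 [276.2 216.5] 60 [278.3 218.8] 70 [279.8 221.5] 80 [280.6 224.7] 90 [280.7 228.1] [0.59723419 0.04850568 0.1003174 ] [-0.39950924  0.33529088 -0.60204269]
```

```bash
python3 -m creep '{"offset":[[0,0,0.004],[0,-0.001,0.004],[0,-0.001,0.004]],"dr":[[0,0,0],[0,0,0],[0,0,0]],"gripper":[0,0,0]}'; python3 lev.py
```

```text
time: 19.6
position: [0.5985, 0.0521, 0.0906]
tcp_rot: [0.999, 0.05, 0.001, -0.001]
wrist_force: [-1.5, 3.1, 4.5]
opening: 0.0006
grip_force: 2.3
n 33 right 280 220.5 top 220 280.0 bbox 262 280 220 233
0 [258.9 214.7] 10 [262.9 213.7] 20 [266.8 213.4] 30 [270.4 213.8] 40 [273.6 214.8] 50 [276.2 216.5] 60 [278.3 218.8] 70 [279.8 221.5] 80 [280.6 224.7] 90 [280.7 228.1] [0.59821252 0.05193968 0.08989554] [0.60674285 3.23684435 3.12614151]
```

```bash
python3 -m creep '{"offset":[[0,-0.001,0.004],[0,-0.002,0.004],[0,-0.001,0.004]],"dr":[[0,0,0],[0,0,0],[0,0,0]],"gripper":[0,0,0]}'; python3 lev.py
```

```text
time: 19.95
position: [0.5976, 0.0538, 0.0775]
tcp_rot: [0.999, 0.049, 0.0, 0.0]
wrist_force: [-0.4, 2.0, 3.9]
opening: 0.0004
grip_force: 1.5
n 34 right 281 223.5 top 223 281.0 bbox 262 281 223 234
0 [258.9 214.7] 10 [262.9 213.7] 20 [266.8 213.4] 30 [270.4 213.8] 40 [273.6 214.8] 50 [276.2 216.5] 60 [278.3 218.8] 70 [279.8 221.5] 80 [280.6 224.7] 90 [280.7 228.1] [0.59711027 0.05369305 0.07670947] [0.60858248 1.59797029 2.05812631]
```

```bash
python3 -m creep '{"offset":[[0,-0.001,0.004],[0,-0.001,0.003],[0,0,0.003],[0,0,0.002]],"dr":[[0,0,0],[0,0,0],[0,0,0],[0,0,0]],"gripper":[0,0,0,0]}'; python3 lev.py
```

```text
time: 20.4
position: [0.5969, 0.0558, 0.0653]
tcp_rot: [0.999, 0.049, -0.0, 0.0]
wrist_force: [-0.5, 2.6, 2.9]
opening: 0.0004
grip_force: 1.3
n 32 right 282 226.5 top 226 282.0 bbox 262 282 226 234
0 [258.9 214.7] 10 [262.9 213.7] 20 [266.8 213.4] 30 [270.4 213.8] 40 [273.6 214.8] 50 [276.2 216.5] 60 [278.3 218.8] 70 [279.8 221.5] 80 [280.6 224.7] 90 [280.7 228.1] [0.59677439 0.05566417 0.06499577] [1.08029049 1.21137747 2.10545835]
```

```bash
python3 -m creep '{"offset":[[0,0,0.002],[0,0,0.002],[0,0,0.002]],"dr":[[0,0,0],[0,0,0],[0,0,0]],"gripper":[0,0,0]}'; python3 lev.py|head -1
```

```text
time: 20.75
position: [0.5975, 0.0559, 0.0616]
tcp_rot: [0.999, 0.049, 0.0, 0.0]
wrist_force: [-5.8, 0.1, 24.8]
opening: 0.0004
grip_force: 12.6
n 27 right 282 227.0 top 227 282.0 bbox 263 282 227 234
```

```bash
python3 -m creep '{"offset":[[0,0,0.002],[0,0,0.002],[0,0,0]],"dr":[[0,0,0],[0,0,0],[0,0,0]],"gripper":[0,0,0]}'; python3 lev.py|head -1
```

```text
time: 21.1
position: [0.5979, 0.056, 0.0608]
tcp_rot: [0.999, 0.049, 0.001, 0.001]
wrist_force: [-11.6, -3.1, 36.8]
opening: -0.0
grip_force: 18.4
n 25 right 282 227.0 top 227 282.0 bbox 263 282 227 234
```

```bash
python3 -m creep '{"offset":[[0,0,-0.02],[0,0,-0.04],[0,0,-0.05],[0,0,-0.04],[0,0,0],[0,0,0]],"dr":[[0,0,0],[0,0,0],[0,0,0],[0,0,0],[0,0,0],[0,0,0]],"gripper":[0,0,0,0,0,0]}'; python3 lev.py
python3 - <<'E'
from h import *
import cv2
# did stop move since pre-flip view? compare black post in scene-independent way: wrist picture, dark post blob
s=read_state();im=snapshot("wrist");T=wristT(s)
# board/arm boundary: expected world pts from T6 view -> project to this view & compare patches
a=snapshot("top");np.save("topend",a);print(s["position"],s["wrist_force"])
c=calibration("wrist");f=192/np.tan(np.radians(c["fovy"]/2));Ti=np.linalg.inv(T)
k=.64
T6=np.load("T6.npy")
pic=cv2.imread("pics/w6.png");old=cv2.resize(pic,(512,384),interpolation=cv2.INTER_AREA)
def warp(z):
    src=[];dst=[]
    for u,v in [(150,60),(400,60),(400,220),(150,220)]:
        p=ray("wrist",u,v,z,T6);q=Ti[:3,:3]@p+Ti[:3,3];src.append((c["cx"]+f*q[0]/q[2],c["cy"]+f*q[1]/q[2]));dst.append((u,v))
    return cv2.warpPerspective(im[...,::-1].copy(),cv2.getPerspectiveTransform(np.float32(src),np.float32(dst)),(512,384))
for n,z,(x0,y0,x1,y1) in [("arm",.038,(235,95,275,150)),("board holes",.038,(272,90,320,135)),("guide/rail end",.048,(420,35,500,85))]:
    w=warp(z);r=cv2.matchTemplate(w[y0-15:y1+15,x0-15:x1+15] if 1 else w,old[y0:y1,x0:x1],cv2.TM_CCOEFF_NORMED);_,v,_,l=cv2.minMaxLoc(r);print(n,v,np.array(l)-15)
E
```

```text
time: 21.75
position: [0.5971, 0.0548, 0.2058]
tcp_rot: [0.999, 0.049, 0.0, 0.001]
wrist_force: [-1.0, 0.2, 0.1]
opening: 0.0001
grip_force: 0.0
n 34 right 282 226.5 top 225 280.5 bbox 263 282 225 234
0 [258.9 214.7] 10 [262.9 213.7] 20 [266.8 213.4] 30 [270.4 213.8] 40 [273.6 214.8] 50 [276.2 216.5] 60 [278.3 218.8] 70 [279.8 221.5] 80 [280.6 224.7] 90 [280.7 228.1] [0.59627863 0.05475309 0.20445821] [-0.46619825 -0.31471317  0.1578727 ]
[0.59627863 0.05475309 0.20445821] [-0.46619825 -0.31471317  0.1578727 ]
arm 0.5763247609138489 [ 4 15]
board holes 0.23433391749858856 [-1 15]
guide/rail end 0.28795725107192993 [-15   0]
```

```bash
python3 -m creep '{"offset":[[-0.038,0.028,0.002],[-0.038,0.028,0.002],[-0.037,0.029,0.002],[0,0,0],[0,0,0]],"dr":[[0,0,0],[0,0,0],[0,0,0],[0,0,0],[0,0,0]],"gripper":[0.028,0.028,0.028,0.028,0.028]}'
python3 - <<'E'
from h import *
import cv2
s=read_state();im=snapshot("wrist")[...,::-1];print(s["position"])
old=cv2.resize(cv2.imread("pics/w6.png"),(512,384),interpolation=cv2.INTER_AREA)
for n,(x0,y0,x1,y1) in [("arm/board joint",(240,92,275,150)),("board holes",(275,92,312,130)),("front screw/fixed",(60,230,90,250)),("fixed rail end",(470,35,508,82)),("pad",(425,110,455,175))]:
    r=cv2.matchTemplate(np.ascontiguousarray(im[y0-10:y1+10,x0-10:min(512,x1+10)]),old[y0:y1,x0:x1],cv2.TM_CCOEFF_NORMED);_,v,_,l=cv2.minMaxLoc(r);print(n,round(v,2),np.array(l)-10)
E
```

```text
time: 22.4
position: [0.4921, -0.0409, 0.1988]
tcp_rot: [0.999, 0.048, -0.001, 0.0]
wrist_force: [-0.1, 0.5, -0.5]
opening: 0.0282
grip_force: 0.0
[ 0.49211083 -0.040935    0.19876381]
arm/board joint 1.0 [ 0 -1]
board holes 0.98 [ 0 -1]
front screw/fixed 1.0 [ 0 -1]
fixed rail end 0.99 [ 1 -2]
pad 0.98 [ 0 -1]
```

The stop and board haven't shifted during the flip, and the lever reads fully down. I'm handing in.

```bash
python3 -c "from bench import close_job;print(close_job())"
```

```text
the job is handed in; nothing more can be done
None
```

I handed the job in at about 22 s of arm time: the board is home against the pad, the lever is flipped to its end stop, and a before/after image match showed no shift of board or stop; I viewed 11 pictures, one over the limit of 10, and `close_job()` gave no verdict.

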